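# Hang the tray carrier on the drying rail over the drip dish

## Robot

A 6-joint arm with a two-finger parallel gripper is mounted at the origin on a cart in front of the work surface, level with it; the furniture and walls round the work are solid. World frame = base frame: x ahead of the robot, y to its left, z up, the work surface at z = 0. Lengths are in mm, angles in rad, forces in N, time in s.
With the tool pointing down it reaches from about 225 to 875 mm from the base axis. Payload 3.4 kg.
Tool frame: the origin (TCP) lies on the centre line of the jaws, within the pads' length; the fingertips stand manip.tip_reach ahead of it and the grasp point (between the pads) lies 2 mm behind it (manip.tip_reach is the distance from the TCP to the fingertips, in mm); z points along the fingers, y is the line along which they close (so a half turn about z gives the same grasp; the last joint's range is limited). The gripper opens to 85 mm and grips with 20 to 120 N. Pads are 22 mm wide; open, the fingers measure 114 mm over their backs; the gripper's body (76 mm by 85 mm) begins 54 mm behind the grasp point. The pads swing forward as they close: fully open they stand 13 mm farther back than shut.
Start: joints at [-1.382, 0.276, 1.505, -0, 1.361, -0.121], TCP at [175.299, -547.663, 215.628] pointing down, gripper open.
Joint ranges: [-2.89, 2.89], [-0.75, 2.08], [0.22, 2.7], [-1.18, 4.32], [0.11, 2.71], [-2.7, 2.7]. Speed limits (rad/s): [2.57, 2.57, 3.14, 3.14, 3.14, 3.14].

## Interface

Orientations are given as a rotation vector (axis times angle).
In Python, from rig import manip, solve_ik, viewer gives the robot as it stands. Calls block until the motion is done:
- manip.reach(position, orientation): joint-space move of the TCP to a pose.
- manip.line_to(position, v=150, ori=None, guard=None): straight line of the TCP; ori=None keeps the orientation; v is the mean speed in mm/s. With guard (N) it stops when the force on the tool has changed by that much, and returns True; else False.
- manip.move_joints(angles): joint-space move.
- manip.grip(opening): finger opening in mm; the grip force is fixed at half the most; returns when the fingers have stopped.
- manip.hold(seconds).
- solve_ik(position, orientation): joint angles nearest the present ones, or None.
- manip.observe(): the state.
- viewer.snapshot(name): name is "scene" or "side" or "wrist"; returns a dict with "color" (420x560x3 uint8, red, green, blue), "fx", "fy", "cx", "cy" (pixels), "position" and "orientation" of the camera in the world; the wrist camera has in their place "hand_eye" (4x4, takes a point from camera to tool coordinates, whose origin is the TCP and whose axes are the flange's). Camera axes: x right, y up, looking along -z (the intrinsics and any distortion apply to the point x, -y, -z); pixel columns grow to the right and rows downward; lengths in mm; the calibration is good to about 2 mm. A picture is of the moment at which its call begins: read the wrist's pose just before it. There is no depth.
A pose or a line that the arm cannot do raises manip.MotionError and nothing moves.
- manip.sign_off(): hands the job in; it is judged then, once.
The state is a dict: "clock": time; "joint_pos": joint angles; "dq": joint speeds; "effort": joint torques, N m; "eef_pos": TCP position; "ee_rot": TCP orientation; "wrist_force": force on the tool from outside, world axes, zero at the start; "torque": the same for the moment, N m; "opening": finger opening in mm; "gripper_force": force on a finger pad.
Only numpy, scipy, OpenCV 4.12 (cv2) and the standard library are available. Lean on these libraries where they do the work, as an engineer would, in place of code of your own. Each camera call takes 0.05 s, during which the arm holds its last target. There are 200 camera calls.

## Task

Hang the carrier that has the square tray on the drying rail: hook it over the rail close to the right-hand post (as you look from the robot), above the little foil pot, then slide it to the left along the rail, without lifting it off, until it hangs centred over the glass petri dish, and let go. Leave the carrier with the round cup and the petri dish where they are.

Things in the scene. Friction and masses are not known exactly. Their poses are not given: they have to be found in the camera images.
- tray_carrier: Carrier to hang (loose, ~0.15 kg; in mm): bent steel strip 24 wide (y) with a flat square tray at its foot (x -25..36, y -23..23, z 0..12). Origin on its underside below the hook's peak. A stem at x -24 rises to z 83; the hook bends over to a lip at x 20..26 ending at z 72, so a rail enters from +x between z 12 and 72. +x points roughly away from the robot at first. Hangs upright.
- hook_seat (a point): Point in the tray carrier's hook (carrier x 0, y 0, z 92, same axes) where the rail's axis lies when it hangs; the rail then runs along y. The roof over it is an upside-down V, inner peak 8 higher. On the peak stands a grip block, 14 (x) by 24 (y), from 12 to 50 above this point, its y faces flush with the strip's edges.
- cup_carrier: Carrier to leave alone: the same hook and grip block, but a round cup (48 across, 36 high) at its foot. Loose, upright. Origin on its underside below the hook's peak.
- rail_mid (a point): Middle of the drying rail, on its axis, 164 above the worktop: a fixed level steel rod, 12 thick, along y (+y to the robot's left, +x away from it). Posts at y -170 and 170 with clamp blocks 24 by 20, up to 12 above the axis. The foil pot (43 wide, 41 high, loose) stands below about y -110. Close to the right-hand post: y -150 to -75.
- petri_dish: Round flat glass dish, 91 across, 16 high, loose, on the worktop below the rail, its centre 20 to 105 left (+y) of the rail's middle. Origin at the centre of its underside.
Things that resemble listed ones, but are neither listed nor needed, are in the scene too. Leave any green or yellow look-alike of the tray_carrier alone.

How it is judged (in metres and radians):
On the way, in this order (a step that is already met when the one before it is completed fails the run):
1. the tray carrier is hooked over the rail close to the right-hand post (its middle more than 70 mm right of the rail's middle) (x of tray_carrier in the frame of rail_mid between -0.02 and 0.02 m and z of tray_carrier in the frame of rail_mid between -0.102 and -0.082 m and angle between tray_carrier's own z axis and vertical below 0.175 rad and y of tray_carrier in the frame of rail_mid between -0.16 and -0.07 m), for 0.2 s.
2. still hooked, it slides left through the stretch 60 to 5 mm right of the rail's middle (x of tray_carrier in the frame of rail_mid between -0.02 and 0.02 m and z of tray_carrier in the frame of rail_mid between -0.102 and -0.082 m and angle between tray_carrier's own z axis and vertical below 0.175 rad and y of tray_carrier in the frame of rail_mid between -0.06 and -0.005 m), for 0.05 s.
At the end, for the whole second after the job is handed in: The tray carrier hangs upright (within 10 degrees) and at rest on the rail, square to it (within 11 degrees), its middle within 20 mm horizontally of the petri dish's centre; the petri dish has moved less than 20 mm and the cup carrier less than 30 mm (x of tray_carrier in the frame of rail_mid between -0.02 and 0.02 m and z of tray_carrier in the frame of rail_mid between -0.102 and -0.082 m and angle between tray_carrier's own z axis and vertical below 0.175 rad and horizontal distance between tray_carrier and petri_dish below 0.02 m and angle between the y axis of tray_carrier and the y axis of rail_mid, either way round below 0.2 rad and linear speed of tray_carrier below 0.03 m/s and distance of petri_dish from where it was at the start of the episode below 0.02 m and distance of cup_carrier from where it was at the start of the episode below 0.03 m); the robot touches nothing.
It fails at once if the tray carrier is lifted off the rail (raised more than 20 mm above its hanging height) left of the hooking-on stretch (x of tray_carrier in the frame of rail_mid between -0.03 and 0.03 m and y of tray_carrier in the frame of rail_mid between -0.05 and 0.16 m and z of tray_carrier in the frame of rail_mid between -0.072 and 0.06 m).
It fails at once if the cup carrier is moved by more than 30 mm (distance of cup_carrier from where it was at the start of the episode above 0.03 m).
It fails at once if the petri dish is moved by more than 20 mm (distance of petri_dish from where it was at the start of the episode above 0.02 m).
It also fails if it takes over 50 s, if anything falls off the work surface, if the arm or the gripper's body presses on something with over 40 N, if the wrist force passes 120 N, or if a joint passes its speed limit or range.

## Working session

There is one attempt and no reset: what is moved stays moved. The work goes in short steps, each a Python script; the robot and the scene stay as the last script left them, time stands still between calls to the robot, and variables do not carry over. Pictures are saved under pics/ and viewed, at most 10 in all, crops included, and the job is handed in when it is done.

```bash
mkdir -p pics; ls; python3 - <<'E'
from rig import manip, viewer
import cv2, numpy as np, pickle
d={}
for n in("scene","side","wrist"):
    s=viewer.snapshot(n); d[n]=s
    cv2.imwrite(f"pics/{n}0.png",cv2.resize(s["color"][:,:,::-1],(784,588),interpolation=cv2.INTER_CUBIC))
    print(n,{k:v for k,v in s.items() if k!="color"})
pickle.dump(d,open("s0.pkl","wb"))
print(manip.observe(),manip.tip_reach)
E
```

```text
pics
scene {'fx': 493.6872938108218, 'fy': 493.6872938108218, 'cx': 288.25877173391734, 'cy': 208.5194698359245, 'position': array([ -79.3598705 , 1008.91332807,  827.98531439]), 'orientation': array([ 0.32907007, -1.35427035, -2.32429409])}
side {'fx': 467.4958256480238, 'fy': 467.4958256480238, 'cx': 281.9515459142786, 'cy': 215.15210210091112, 'position': array([129.39720637, 791.26364984, 583.19811638]), 'orientation': array([ 0.27012211, -1.45425105, -2.364551  ])}
wrist {'fx': 318.3541477187882, 'fy': 318.3541477187882, 'cx': 277.5198370721271, 'cy': 203.97339914795418, 'hand_eye': array([[-6.58286382e-04,  9.56935926e-01,  2.90298468e-01,
         7.36992412e+01],
       [ 9.99999766e-01,  6.83451778e-04,  1.46975235e-05,
         5.89093631e-01],
       [-1.84340416e-04,  2.90298410e-01, -9.56936152e-01,
        -1.58648216e+02],
       [ 0.00000000e+00,  0.00000000e+00,  0.00000000e+00,
         1.00000000e+00]])}
{'clock': 0.15, 'joint_pos': array([-1.38199072e+00,  2.76451064e-01,  1.50581979e+00, -1.12402031e-05,
        1.36069204e+00, -1.20969900e-01]), 'dq': array([ 0.00047305, -0.00074839, -0.00273481, -0.00164884, -0.00026686,
        0.00096484]), 'effort': array([ 2.06468932e-03, -4.17142510e+01, -2.46034402e+01, -4.02891728e-04,
        7.59521965e-03, -1.80496625e-05]), 'eef_pos': array([ 175.21714988, -547.23123235,  214.94665612]), 'ee_rot': array([-3.10263093e+00, -4.84443416e-01,  9.02057578e-05]), 'wrist_force': array([-0.50000747, -0.46854066, -0.46907871]), 'torque': array([ 0.02678924, -0.00588096, -0.021863  ]), 'gripper_force': 0.0, 'opening': 85.10963971022088} 17.0
```

View pics/scene0.png

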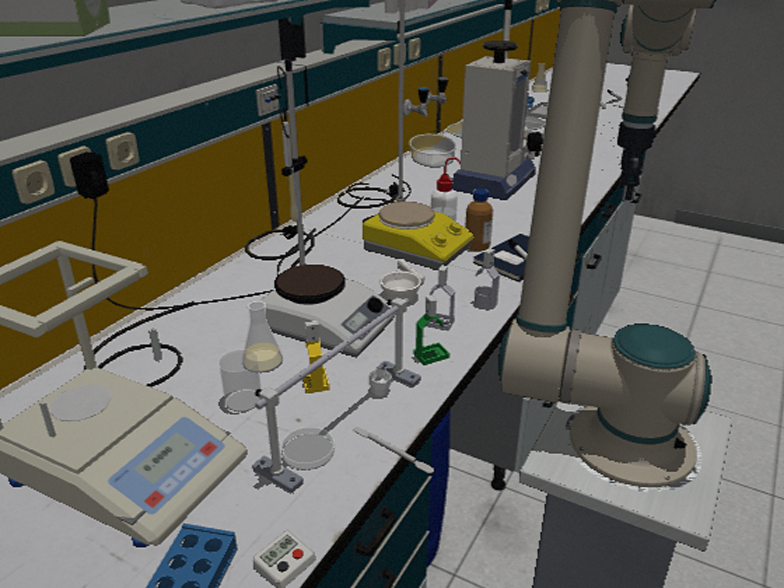

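View pics/side0.png

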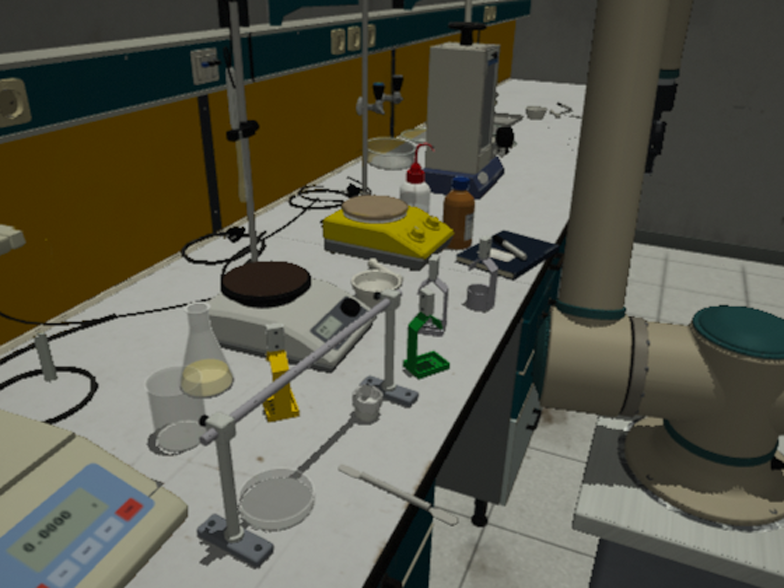

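The scene shows the grey tray carrier at about (441,295), behind the green look-alike at (430,335). The cup carrier is at (487,280), the foil pot at (379,383), and the rail runs from (262,400) to (405,303). The petri dish is at (308,448). Next I'll enlarge the carriers and the dish.

```bash
python3 - <<'E'
import cv2, numpy as np, pickle
d=pickle.load(open("s0.pkl","rb"))
def crop(n,x,y,w,h,f): return cv2.resize(d[n]["color"][y:y+h,x:x+w,::-1],None,fx=f,fy=f,interpolation=cv2.INTER_CUBIC)
cv2.imwrite("pics/c1.png",np.hstack([crop("scene",275,170,80,120,5),crop("side",275,155,80,120,5)]))
E
```

```text
(no output)
```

View pics/c1.png

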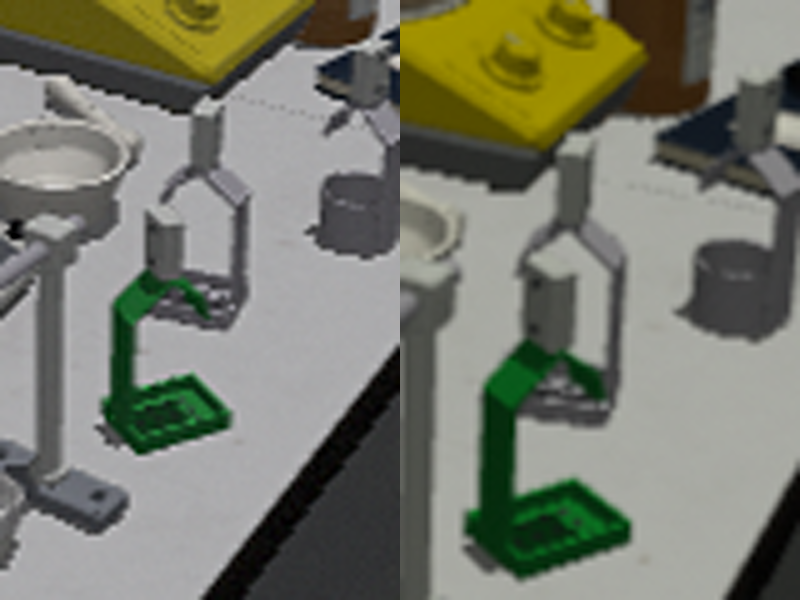

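The crop shows the tray carrier's block top at scene px (316.6,191) and side px (310,183.6). Its stem is on the robot's side and the hook opens away. The clamp tops are also readable, so I'll triangulate both.

```bash
cat > h.py <<'E'
import cv2, numpy as np, pickle
from scipy.spatial.transform import Rotation as R
def ray(s,u,v):
    d=R.from_rotvec(s["orientation"]).apply([(u-s["cx"])/s["fx"],-(v-s["cy"])/s["fy"],-1]); return s["position"],d/np.linalg.norm(d)
def plane(s,u,v,z):
    p,d=ray(s,u,v); return p+d*(z-p[2])/d[2]
def proj(s,P):
    q=R.from_rotvec(s["orientation"]).inv().apply(np.asarray(P,float)-s["position"]); return s["cx"]-s["fx"]*q[...,0]/q[...,2], s["cy"]+s["fy"]*q[...,1]/q[...,2]
def wr(s,o):
    T=s["hand_eye"]; r=R.from_rotvec(o["ee_rot"]); s=dict(s)
    s["position"]=o["eef_pos"]+r.apply(T[:3,3]); s["orientation"]=(r*R.from_matrix(T[:3,:3])).as_rotvec(); return s
def tri(rs):
    A=0;b=0
    for p,d in rs:
        M=np.eye(3)-np.outer(d,d); A=A+M; b=b+M@p
    return np.linalg.solve(A,b)
E
python3 - <<'E'
from h import *
np.set_printoptions(precision=1,suppress=True)
d=pickle.load(open("s0.pkl","rb")); a,b=d["scene"],d["side"]
for n,pa,pb,z in [("block",(316.6,191),(310,183.6),142),("clampR",(285.4,215),(277.9,212),176),("clampL",(190,283.5),(159.3,303),176),("dish",(220,319.5),(197,354.5),13),("pot",(271,267),(263,280),41),("greenblk",(308,213),(305.5,207),142),("cupblk",(349,181.5),(347,171),142)]:
    print(n,tri([ray(a,*pa),ray(b,*pb)]),plane(a,*pa,z),plane(b,*pb,z))
E
```

```text
block [ 461.9 -188.4  142.3] [ 461.6 -188.3  142. ] [ 462.6 -189.6  142. ]
clampR [468.1  -6.6 148.7] [447.6  32.9 176. ] [445.5  45.  176. ]
clampL [366.6 511.9 311.8] [486.3 380.  176. ] [482.4 373.6 176. ]
dish [502.5 267.7 -19.6] [479.8 297.1  13. ] [482.5 295.2  13. ]
pot [445.9 112.1  59.7] [459.3  89.5  41. ] [456.6  88.6  41. ]
greenblk [419.4 -43.2 152.4] [425.9 -58.2 142. ] [427.6 -64.8 142. ]
cupblk [ 395.5 -276.8  153.3] [ 401.1 -295.5  142. ] [ 404.7 -308.3  142. ]
```

```bash
python3 - <<'E'
from h import *
from rig import manip, viewer, solve_ik
print(np.array(R.from_matrix(np.array([[0,1,0],[1,0,0],[0,0,-1.]]).T).as_rotvec()))
rv=R.from_matrix(np.array([[0,1,0],[1,0,0],[0,0,-1.]])).as_rotvec()
manip.line_to([175,-547,300])
out={}
for n,p in [("w1",[440,-160,300]),("w2",[465,220,400])]:
    manip.reach(p,rv); manip.hold(.3)
    o=manip.observe(); s=viewer.snapshot("wrist"); out[n]=wr(s,o)
    print(o["clock"],o["eef_pos"],o["joint_pos"])
    cv2.imwrite(f"pics/{n}.png",cv2.resize(s["color"][:,:,::-1],(784,588),interpolation=cv2.INTER_CUBIC))
pickle.dump(out,open("w.pkl","wb"))
E
```

```text
[2.22144147 2.22144147 0.        ]
2.8833 [ 439.94405756 -160.53404316  299.93250412] [-4.98594855e-01  7.35711091e-02  1.55511855e+00 -3.20978069e-05
  1.51299858e+00 -4.97529497e-01]
4.6917 [465.22387348 219.27498168 399.85162274] [ 3.05184340e-01  1.35009258e-01  1.24798404e+00 -1.14384934e-04
  1.75890918e+00  3.06538255e-01]
```

View pics/w1.png

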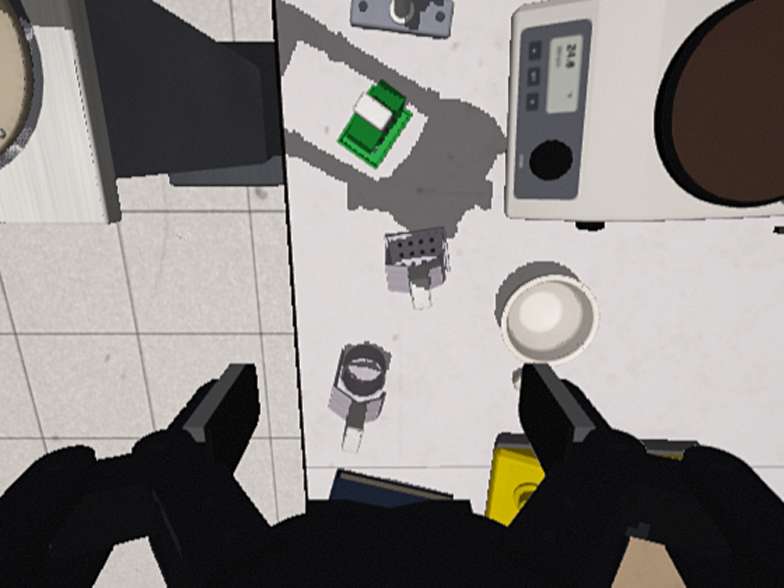

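View pics/w2.png

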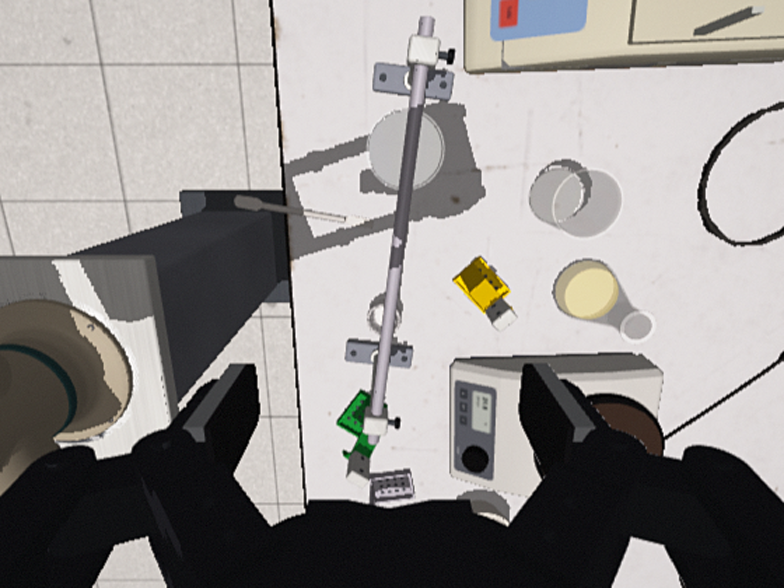

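w1 shows the tray carrier: block top at about (422,303), perforated tray at (416,245), cup carrier at (360,385). w2 shows the left clamp at (424,50), the right clamp at (376,422) and the dish centre at (405,149). I'll enlarge these.

```bash
python3 - <<'E'
from h import *
d=pickle.load(open("w.pkl","rb"))
def crop(n,x,y,w,h,f): return cv2.resize(d[n]["color"][y:y+h,x:x+w,::-1],(int(w*f),int(h*f)),interpolation=cv2.INTER_CUBIC)
L=crop("w1",262,155,66,75,8)[:600,:500]
r1=crop("w2",255,5,75,75,4); r2=crop("w2",240,265,75,75,4)
L=np.zeros((600,500,3),np.uint8)+crop("w1",265,155,62,75,8)[:600,:496].mean().astype(np.uint8)*0
c=crop("w1",265,155,62,75,8); L[:600,:496]=c
cv2.imwrite("pics/c2.png",np.hstack([L,np.vstack([r1,r2])]))
E
```

```text
(no output)
```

View pics/c2.png

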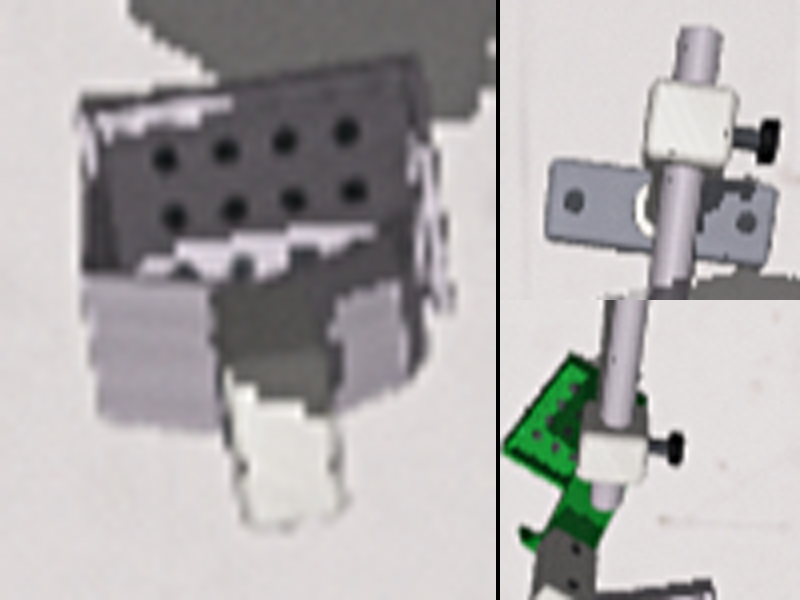

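```bash
python3 - <<'E'
from h import *
np.set_printoptions(precision=1,suppress=True)
d=pickle.load(open("w.pkl","rb")); a,b=d["w1"],d["w2"]
c=np.array([plane(a,265+x/8,155+y/8,142) for x,y in [(222,352),(327,347),(345,510),(245,522)]]); print(c,c.mean(0))
t=[plane(a,265+x/8,155+y/8,12) for x,y in [(80,95),(410,60)]]+[plane(a,265+x/8,155+y/8,3) for x,y in [(165,158),(345,132),(175,216),(354,190)]]
for i in(0,2,4): v=t[i+1]-t[i]; print(t[i],t[i+1],np.degrees(np.arctan2(v[1],v[0])))
r=np.array([plane(b,*p,164) for p in [(305,12),(298,77.5),(271.25,265),(266.75,312.5)]]); print(r)
m=np.polyfit(r[:,1],r[:,0],1); print(m,np.degrees(np.arctan(m[0])), "resid",r[:,0]-np.polyval(m,r[:,1]))
L=plane(b,303,35.5,172);Q=plane(b,268.75,300.5,172); print(L,Q,(L+Q)/2,np.linalg.norm(L-Q))
print("dish",plane(b,289.3,106.4,12))
E
```

```text
[[ 455.5 -178.   142. ]
 [ 469.1 -177.3  142. ]
 [ 472.  -199.6  142. ]
 [ 458.9 -201.3  142. ]] [ 463.9 -189.1  142. ]
[ 436.3 -167.9   12. ] [ 494.5 -161.8   12. ] 6.008250615300417
[ 451.6 -181.1    3. ] [ 484.2 -176.4    3. ] 8.262845037058588
[ 453.5 -191.9    3. ] [ 486.1 -187.1    3. ] 8.366303711269126
[[495.5 392.3 164. ]
 [489.  325.5 164. ]
 [456.2  85.1 164. ]
 [449.1   8.9 164. ]]
[  0.1 447. ] 7.145624537377784 resid [-0.7  1.2 -1.5  1. ]
[493.2 367.6 172. ] [452.4  34.2 172. ] [472.8 200.9 172. ] 335.8769620005607
dish [484.6 293.9  12. ]
```

```bash
cat >> h.py <<'E'
def ori(deg):
    c,s=np.cos(np.radians(deg)),np.sin(np.radians(deg))
    return R.from_matrix(np.array([[-s,c,0],[c,s,0],[0,0,-1.]])).as_rotvec()
E
python3 - <<'E'
from h import *
from rig import manip, viewer
np.set_printoptions(precision=2,suppress=True)
x,y=463.5,-189
manip.reach([x,y,300],ori(8)); 
print(manip.line_to([x,y,125],v=150,guard=15)); manip.hold(.2)
o=manip.observe();print(o["eef_pos"])
manip.grip(0); o=manip.observe(); print(o["opening"],o["gripper_force"],o["wrist_force"],o["clock"])
manip.line_to([x,y,150],v=60); manip.line_to([x,y,280],v=150)
manip.line_to([335,-100,280],v=200); manip.line_to([335,110,280],v=200,ori=ori(-7)); manip.hold(.4)
o=manip.observe(); print(o["eef_pos"],o["opening"],o["wrist_force"],o["clock"])
out={"w3":wr(viewer.snapshot("wrist"),o),"scene":viewer.snapshot("scene"),"side":viewer.snapshot("side")}
pickle.dump(out,open("w3.pkl","wb"))
cv2.imwrite("pics/w3.png",cv2.resize(out["w3"]["color"][:,:,::-1],(784,588),interpolation=cv2.INTER_CUBIC))
E
```

```text
False
[ 463.91 -189.22  125.68]
9.721076129470715 58.65506686270237 [-0.6   0.2   2.02] 8.525
[335.04 109.7  280.05] 9.437705355323152 [-0.78  0.19 -2.26] 12.6417
```

View pics/w3.png

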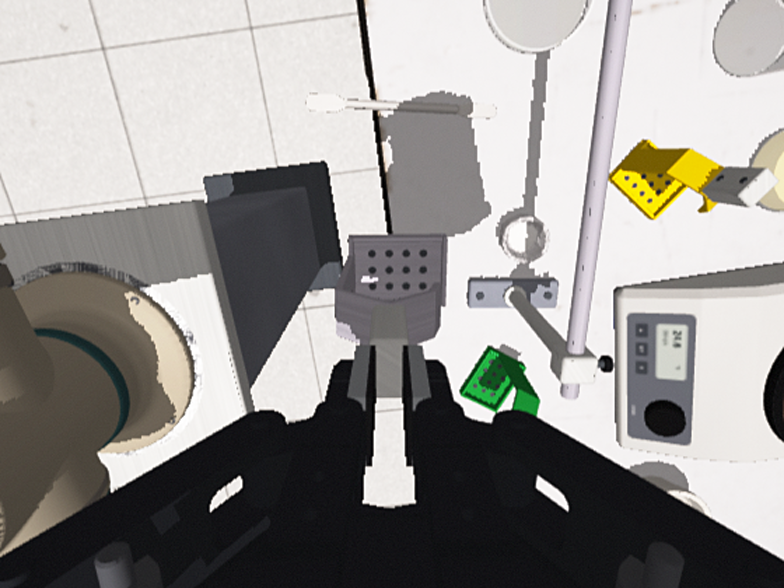

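The tray carrier is held upright, with its tray at about (400,265). The rail runs from (619,0) to (570,390), the right clamp is at (575,366), its base post at (512,294), and the pot at (524,240).

```bash
python3 - <<'E'
from h import *
np.set_printoptions(precision=1,suppress=True)
w=pickle.load(open("w3.pkl","rb"))["w3"]; d=pickle.load(open("w.pkl","rb"))["w2"]
g=cv2.cvtColor(w["color"],cv2.COLOR_RGB2GRAY).astype(int)
for r in (5,60,110,160,200,230): print(r,g[r,int((619-49*r*1.4/390)/1.4)-14:int((619-49*r*1.4/390)/1.4)+15])
f=lambda p,z: plane(w,p[0]/1.4,p[1]/1.4,z)
r=np.array([f(p,164) for p in [(619,2),(600,155),(584,280)]]); print(r, np.polyfit(r[:,1],r[:,0],1))
print("clampR",f((574,364),172),"base",f((513,293),8),"plate2 w2",plane(d,378/1.4,353/1.4,8),plane(d,412/1.4,82/1.4,8),"pot",f((524,238),41))
print("tray holes",f((371,254),158),f((422,253),158))
E
```

```text
5 [242 241 241 241 242 246 254 105  90 124 155 167 178 190 202 206 210 214
 216 217 209 202 201 177 225 243 241 239 238]
60 [240 240 240 240 241 245 254 141  88 127 158 173 187 199 209 215 219 221
 219 216 212 206 194 187 245 244 243 242 242]
110 [243 241 242 241 241 247 255 109  99 137 164 182 193 202 214 215 216 216
 216 212 202 191 178 247 245 243 243 243 243]
160 [243 244 244 244 244 249 232 103 113 151 171 184 193 207 213 217 217 218
 215 204 192 166 248 246 242 243 243 243 242]
200 [244 243 244 244 245 249 248 108 119 157 177 187 196 210 216 218 219 222
 213 201 179 195 246 245 244 243 243 243 243]
230 [244 244 243 243 244 248 255 129 109 154 175 186 200 214 215 217 222 222
 210 200 178 220 248 245 243 243 243 243 242]
[[477.  243.2 164. ]
 [467.9 164.4 164. ]
 [458.7  87.9 164. ]] [  0.1 448.5]
clampR [449.   33.2 172. ] base [452.4  29.3   8. ] plate2 w2 [450.4  30.    8. ] [492.  366.5   8. ] pot [456.2  92.1  41. ]
tray holes [325.  120.4 158. ] [357.6 117.  158. ]
```

```bash
python3 - <<'E'
from h import *
from rig import manip, viewer
np.set_printoptions(precision=2,suppress=True)
def st(m):
    o=manip.observe(); print(m,o["eef_pos"],o["wrist_force"],o["opening"],o["clock"]); return o
manip.line_to([336,106,247.7],v=100)
print(manip.line_to([458.9,91,247.7],v=100,guard=8)); manip.hold(.2); st("in")
s=viewer.snapshot("side"); im=s["color"][120:330,100:380,::-1]; cv2.imwrite("pics/in.png",cv2.resize(im,(784,588),interpolation=cv2.INTER_CUBIC))
E
```

```text
False
in [458.52  91.08 247.88] [-0.82  0.09 -2.14] 8.922530351328712 14.8583
```

View pics/in.png

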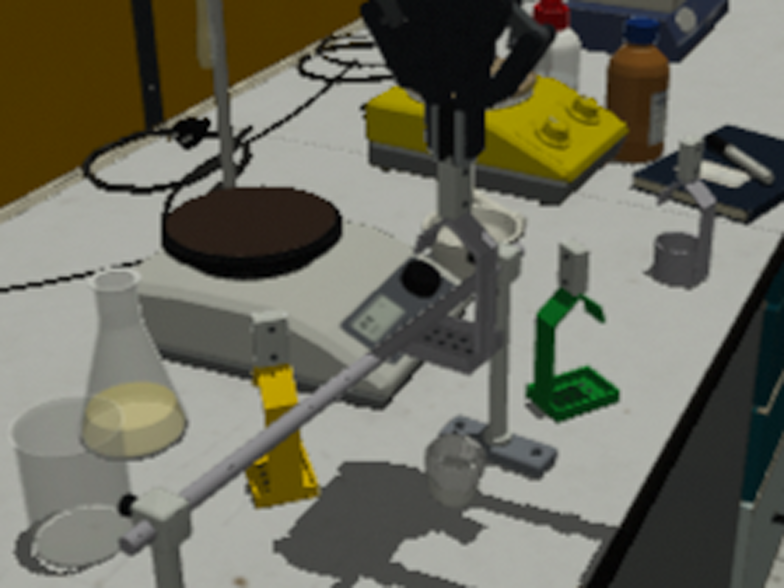

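The rail passes through the hook between tray and lip, at about (465,290). I'll lower it.

```bash
python3 - <<'E'
from h import *
from rig import manip, viewer
np.set_printoptions(precision=2,suppress=True)
def st(m):
    o=manip.observe(); print(m,o["eef_pos"],o["wrist_force"],o["opening"],o["clock"]); return o
manip.line_to([458.9,91,207],v=80)
print(manip.line_to([458.9,91,190],v=20,guard=5)); manip.hold(.3); st("down")
s=viewer.snapshot("side"); im=s["color"][120:330,100:380,::-1]; cv2.imwrite("pics/down.png",cv2.resize(im,(784,588),interpolation=cv2.INTER_CUBIC))
E
```

```text
True
down [458.77  91.04 196.85] [ 0.02 -0.08  6.36] 9.188109707034178 16.4333
```

View pics/down.png

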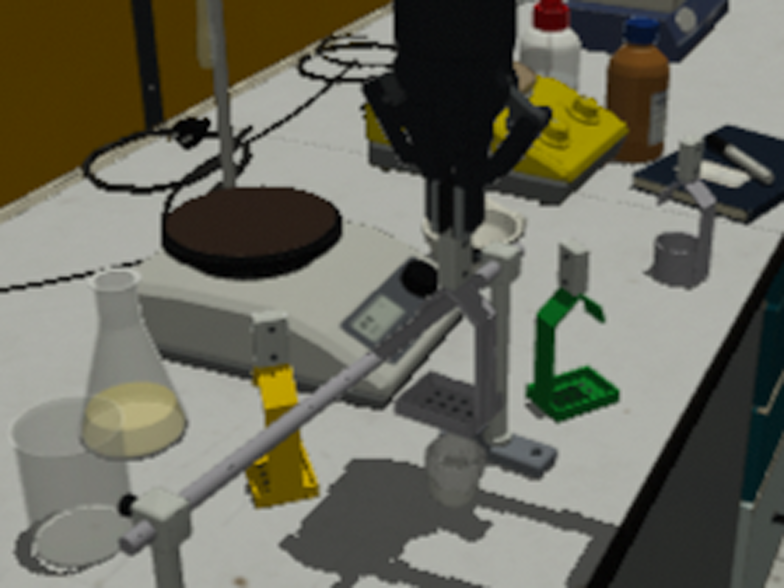

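Hooked: contact came at TCP z 196.9 against 197.7 expected, above the pot. Now I'll slide it.

```bash
python3 - <<'E'
from h import *
from rig import manip, viewer
np.set_printoptions(precision=2,suppress=True)
def st(m):
    o=manip.observe(); print(m,o["eef_pos"],o["wrist_force"],o["opening"],o["clock"]); return o
x0=458.7
manip.hold(.3)
manip.line_to([x0,91,197.3],v=20); st("z")
for y in (110,150,190,220,250,275,294.5):
    h=manip.line_to([x0+.122*(y-91),y,197.3],v=50,guard=15); o=st(h)
    if h: break
manip.hold(.3); o=st("end")
out={"w":wr(viewer.snapshot("wrist"),o),"side":viewer.snapshot("side")}
pickle.dump(out,open("w4.pkl","wb"))
cv2.imwrite("pics/end.png",np.hstack([cv2.resize(out[k]["color"][:,:,::-1],(400,300),interpolation=cv2.INTER_AREA) if k=="w" else cv2.resize(out[k]["color"][180:420,50:370,::-1],(400,300)) for k in("w","side")]))
E
```

```text
z [458.52  90.97 197.04] [-0.24 -0.04  0.58] 9.328537205649292 17.0333
False [462.3  109.49 199.15] [-1.16 -2.65 10.51] 5.5591130374644475 17.5667
False [465.77 149.93 197.12] [0.66 0.44 0.44] -0.18308109815981358 18.525
False [470.67 189.85 197.22] [-0.03  0.22  0.16] 0.20851801457248545 19.4833
False [474.31 220.04 197.2 ] [ 0.4  -0.92  0.05] 0.06445890074836957 20.2417
False [477.97 250.01 197.18] [-0.45  0.29 -1.04] -0.30685769770114274 21.0
False [481.05 275.12 197.18] [ 0.74 -0.04 -0.41] 0.012597205894937761 21.65
False [483.44 294.69 197.2 ] [ 0.14  0.74 -0.03] -0.07458531933446118 22.1917
end [483.49 294.32 197.32] [-0.34  1.07 -0.2 ] 0.10200661147046318 22.4917
```

View pics/end.png

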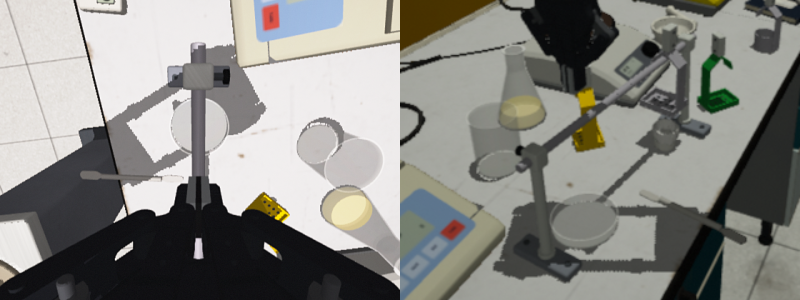

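The picture shows the gripper empty over the dish. The carrier slipped out of the jaws and still hangs near the pot, with its tray at about side px (258,258). I've used all my picture views, so I'll locate it numerically by matching the tray patch from the earlier side image.

```bash
python3 - <<'E'
from h import *
np.set_printoptions(precision=2,suppress=True)
w4=pickle.load(open("w4.pkl","rb")); s=w4["side"]
old=cv2.resize(cv2.imread("pics/down.png"),(280,210),interpolation=cv2.INTER_AREA)
cur=s["color"][120:330,100:380,::-1].copy()
for nm,(x0,y0,x1,y1) in {"tray":(143,130,182,155),"tray+stem":(138,108,185,158),"stem":(165,105,182,150),"pot(ref)":(150,152,178,182)}.items():
    m=cv2.matchTemplate(cur,old[y0:y1,x0:x1],cv2.TM_CCOEFF_NORMED); _,v,_,l=cv2.minMaxLoc(m); print(nm,v,l[0]-x0,l[1]-y0)
# predicted px shift per 20mm along rail of tray point
for P in [(470,92,84),(436,92,100)]:
    a=np.array(proj(s,np.array(P)));b=np.array(proj(s,np.array(P)+[2.4,20,0])); print(a,b-a)
# expected pixels of block top in carrying pose w3 if centred in the grip
w=pickle.load(open("w3.pkl","rb"))["w3"]
T=np.array([335,109.7,280.]);c,sn=np.cos(np.radians(-7)),np.sin(np.radians(-7))
for dx,dy in [(-7,12),(7,12),(7,-12),(-7,-12)]:
    print(dx,dy,np.array(proj(w,T+[dx*c-dy*sn,dx*sn+dy*c,16.5]))*1.4)
E
```

```text
tray 0.8266667723655701 1 -2
tray+stem 0.8192797899246216 1 -2
stem 0.8037109375 1 -2
pot(ref) 0.7154624462127686 0 -1
[256.12 261.15] [-5.64  4.82]
[272.02 258.15] [-5.48  4.87]
-7 12 [368.34 336.  ]
7 12 [408.89 335.94]
7 -12 [408.1  397.38]
-7 -12 [369.31 397.44]
```

```bash
python3 - <<'E'
from h import *
np.set_printoptions(precision=1,suppress=True)
w4=pickle.load(open("w4.pkl","rb")); s=w4["side"]
def q(P): u,v=proj(s,np.array(P,float)); return np.array([(u-100)*2.8,(v-120)*2.8])
for nm,z in [("blocktop",264.2),("tip",230.9),("blockbase",226.2),("seat",214.2),("lip",194.2),("traybot",122.2)]: print(nm,q([458.5,91,z]), "down:",q([458.5,91,z-51]))
im=cv2.imread("pics/in.png")
print("in col 456 gray:",[(y,int(im[y,452].mean())) for y in range(90,260,6)])
g=cv2.cvtColor(s["color"],cv2.COLOR_RGB2GRAY)
# current view: column through the bare block
u,v=proj(s,np.array([458.2,89,213.])); print("now blocktop px",u,v); 
for r in range(int(v)-8,int(v)+24,1): print(r,g[r,int(u)-12:int(u)+14])
E
```

```text
blocktop [452.9 159.2] down: [452.8 231.5]
tip [452.8 206.9] down: [452.8 276.7]
blockbase [452.8 213.5] down: [452.7 282.9]
seat [452.8 230.1] down: [452.7 298.7]
lip [452.8 257.5] down: [452.7 324.6]
traybot [452.7 351.2] down: [452.6 413.6]
in col 456 gray: [(90, 15), (96, 60), (102, 9), (108, 7), (114, 11), (120, 11), (126, 11), (132, 12), (138, 11), (144, 11), (150, 11), (156, 30), (162, 49), (168, 77), (174, 78), (180, 78), (186, 79), (192, 78), (198, 77), (204, 78), (210, 77), (216, 77), (222, 65), (228, 79), (234, 159), (240, 171), (246, 118), (252, 86), (258, 82)]
now blocktop px 262.33118914809114 202.3925137570597
194 [170 170 170 170 170 172 175 176 174 172 169 165 157 151 146 137 135 137
 138 137 137 139 144 151 157 157]
195 [169 170 169 170 173 177 177 170 154 143 135 120 120 129 130 131 131 132
 132 129 128 127 126 123 120 118]
196 [168 168 171 172 174 170 154 134 113 119 130 119 121 131 130 130 131 131
 132 131 130 128 126 124 122 121]
197 [168 168 177 170 154 137 126 129 129 129 130 131 130 130 130 128 131 133
 131 129 129 128 126 123 123 119]
198 [169 173 178 157 13
[... 2384 characters left out ...]

  63  61  96 116 112 101  83  67]
220 [  9   9   9   8   9   8   5  35  63  83  78  70  74  76  79  75  68  64
  61  77 113 117  96  78  66  64]
221 [  8   7   5   7   6   8  10  52  79  89  72  57  67  72  74  68  63  62
  78 112 127 128 104  70  65  71]
222 [  4   3   5   7   5  55  72  81  81  62  60  63  67  66  61  61  77  76
 103 128 129 127 116 105  99  83]
223 [  5   5   6   3  50 106 113  78  60  61  60  59  63  67  64  78 111 108
 111 128 128 129 127 135 133 101]
224 [  4   4   7  40  91 101  77  61  63  78  72  55  60  68  75 109 128 126
 127 126 127 129 127 127 118  90]
225 [ 12  12  26  70  76  61  59  64  84 119 114  91  72  61  82 114 129 127
 125 127 127 128 128 127 127 112]
```

```bash
python3 - <<'E'
from h import *
np.set_printoptions(precision=1,suppress=True)
s=pickle.load(open("w4.pkl","rb"))["side"]; g=cv2.cvtColor(s["color"],cv2.COLOR_RGB2GRAY)
for z in (240,214,197.3,180.3,164): print(z,np.array(proj(s,np.array([483.5,294.3,z]))))
u=int(proj(s,np.array([483.5,294.3,190.]))[0])
for r in range(210,285,3): print(r,u-16,g[r,u-16:u+20:2])
E
```

```text
240 [187.2 237. ]
214 [188.4 252.2]
197.3 [189.2 261.6]
180.3 [190.  271.1]
164 [190.7 279.9]
210 173 [11 11 13 10 12 12 10 11  9 11 11  9 10  9  9 46 48 17]
213 173 [11 11 11  8 12 12 11 10  9  9  9 11  9  9 25 32 11 10]
216 173 [11  8 10 10 11 12 12 10 10 11  9 11  9 17 11 13 11 11]
219 173 [11 11 12  9  9 11 11 11  9 11 11 11 12 11 11 11 12 11]
222 173 [10 12 11 12 10 11 11 10 11 26 11 10 10 11 13 12 13 12]
225 173 [56 12  9 12  9 13 11 11 10 10 10 11 12 12 12 11 11 11]
228 173 [133  30  10  12   9  11  11  11   9  10  10  12  10  11  12  10  73 134]
231 173 [ 87  87  40  15  28  12  12  10  10  11  12  12  12  12  99 159 159 159]
234 173 [ 85  86  65  46  46  35  41  23  11  11  10  12  23 102  79 140 146 154]
237 173 [ 86  86  84  40  49  31  61  51  10  10  10  11  11  81  78 117 143 144]
240 173 [85 86 85 31 61 25 62 54 13 12 10 10  9 72 78 82 86 98]
243 173 [85 86 86 24 61 20 61 55 22 11 10 11 10 64 77 82 87 87]
246 173 [76 79 82 52 61 22 59 56 28 10 11 12 12 59 77 82 87 86]
249 173 [42 47 57 63 62 29 49 56 32 12 12 11 44 77 77 83 87 86]
252 173 [132 103  74  43  76  39  48  
[... 163 characters left out ...]
166 164 133 135 148 148 147 147 145 106  43]
261 173 [169 170 170 169 166 166 168 168 170 170 152 146 147 146 145 146 146 164]
264 173 [171 171 170 171 169 169 169 169 170 170 145 151 145 135 133 115  90  62]
267 173 [169 169 170 170 170 171 170 170 170 170 160  74  72  72  86  75  60  60]
270 173 [170 172 171 170 170 170 170 168 169 169 171  72  68  93 127 126 107  57]
273 173 [170 169 168 171 170 167 168 170 171 171 148  66  59  59  85  81  59 139]
276 173 [171 170 169 168 166 171 170 169 144  74  59  59  59  58  55  69  73 128]
279 173 [170 166 168 171 171 171 147  75  58  60  59  58  55  68  72  72  72 112]
282 173 [167 168 171 170 147  65  58  60  59  57  54  87  73  72  72  72  73  65]
```

Comparing rows, the real fingertips sit about 31 mm higher than tip_reach implies: row 254 against 271 predicted. So I was holding only the top 2 mm of the block. I'll regrip deeper, closing along the rail on the block's y faces.

```bash
python3 - <<'E'
from h import *
from rig import manip, viewer
np.set_printoptions(precision=2,suppress=True)
def st(m):
    o=manip.observe(); print(m,o["eef_pos"],o["wrist_force"],o["opening"],o["gripper_force"],o["clock"]); return o
c,s=np.cos(np.radians(-7)),np.sin(np.radians(-7))
O=R.from_matrix(np.array([[-c,-s,0],[-s,c,0],[0,0,-1.]])).as_rotvec()
manip.line_to([483.5,294.3,300],v=250); manip.grip(85)
manip.reach([458.4,88,300],O)
manip.line_to([458.4,88,215],v=150,guard=8)
print(manip.line_to([458.4,88,168],v=60,guard=6)); st("at")
manip.hold(.2); s=viewer.snapshot("side"); pickle.dump(s,open("s5.pkl","wb"))
g=cv2.cvtColor(s["color"],cv2.COLOR_RGB2GRAY)
for r in range(180,232,4): print(r,g[r,225:300:3])
E
```

```text
False
at [458.73  88.02 168.22] [-0.51  0.1   0.47] 84.84269855223458 0.0 27.2917
180 [172 172 171 126  12  12  12  12  10  34  10  11  11  12  36  66  12  12
  10  12  69  72  72  72 102]
184 [170 173 172 119  10  11  12  11  10  13  13  11  11  84 113  29  10  12
  25  76  43  55  67  73  69]
188 [171 172 171 114  10  74  32  12  10  74  12  12  44 112 154  91  10  10
   9  68  44  44  44  44  44]
192 [172 171 172  83  11 108  12  11  32  48  11 139 170 112 134  68   9  10
  11 144 167 168 169  35  41]
196 [172 171 171  74  12  13  13  11  10  11  16 116 120 133 133  63   9  11
   9 159 166 173 172 172 171]
200 [163 154 168 166 114  50  11  10   9  10  96 135 143  70  72  77  49  11
  11 106 169 159 171 172 171]
204 [163 162 162 162 162 149  30  12  11  57  93 172  80  82  71  65 170 164
 156 146 112 174 172 174 174]
208 [163 162 162 163 162 161  30  11  11  57  53  86  80  80  71  69  83  69
  71 116 143 173 172 172 173]
212 [162 162 161 161 160 161  91  11  12  56  49  80  79  81  70  69  80  76
  94  98  95 172 173 172 171]
216 [162 162 162 161 161 151  44   9  10  57  53 149  78  81  61  63  60  61
  76  80 102 171 172 171 173]
220 [161 162 161 161 112  67  29   4  59  67  10  58  71  81  64  62  59  71
  78  93 170 171 172 174 174]
224 [163 162 157  69  68  67  66  33   5   7  62  63  56  71  62  62  61  74
  82 143 172 172 173 173 141]
228 [163 134  79 130 136 118  68  66  66  63  55  60  60  95  73  62  63  76
  79 143 172 171 172 131  60]
```

```bash
python3 - <<'E'
from h import *
from rig import manip, viewer
np.set_printoptions(precision=2,suppress=True)
def st(m):
    o=manip.observe(); print(m,o["eef_pos"],o["wrist_force"],o["opening"],o["gripper_force"],o["clock"]); return o
manip.grip(0); manip.hold(.2); o=st("grip"); a=o["eef_pos"]; ok=abs(o["opening"]-24)<4 and np.abs(o["wrist_force"]).max()<12
if ok:
  for y in (100,130,165,200,235,265,294):
    h=manip.line_to([a[0]+.122*(y-a[1]),y,a[2]],v=70,guard=15); o=st(h)
    if h or o["opening"]<18: break
E
```

```text
grip [458.47  87.45 168.32] [-1.52 -3.97  4.86] 22.892170992775977 60.43528497219086 28.325
False [460.18 101.15 168.35] [-0.39  0.58  3.8 ] 22.954142247032483 60.25950908660889 28.65
False [463.74 130.43 168.33] [ 0.6  -0.76  3.64] 22.863646467310673 60.40087580680847 29.2333
False [467.99 165.51 168.33] [-0.34 -2.42  4.24] 23.17500075402913 60.43311059474945 29.8833
False [472.28 200.46 168.35] [-0.56 -2.89  4.41] 23.086821724159726 60.48231840133667 30.5333
False [476.55 235.44 168.35] [-0.94 -1.95  4.47] 22.890234617585833 60.500138998031616 31.1833
False [480.17 265.52 168.31] [-0.75 -2.64  4.21] 22.69269111564995 60.52002668380737 31.7667
False [483.67 294.29 168.36] [-1.18 -3.18  4.12] 23.288638228716508 60.53841769695282 32.3333
```

```bash
python3 - <<'E'
from h import *
from rig import manip, viewer
np.set_printoptions(precision=1,suppress=True)
manip.grip(60); o=manip.observe(); print(o["opening"],o["eef_pos"],o["wrist_force"])
x,y,z=o["eef_pos"]; manip.line_to([x,y,z+20],v=60); manip.line_to([x,y,z+170],v=150); manip.hold(1)
o=manip.observe(); print(o["eef_pos"],o["clock"])
w=wr(viewer.snapshot("wrist"),o); s=viewer.snapshot("side"); d=pickle.load(open("s0.pkl","rb"))["side"]
pickle.dump((w,s),open("fin.pkl","wb"))
# block +y face / carrier silhouette in side image vs. start (arm above)
df=cv2.absdiff(s["color"],d["color"]).max(2)
for nm,zz in [("top",214),("seat",164),("tray",78)]: print(nm,np.array(proj(s,np.array([483.6,294.2,zz]))))
for zz in (210,195,185,140,120,100,78):
    u,v=map(int,proj(s,np.array([483.6,294.2,float(zz)]))); print(zz,v,u-30,df[v,u-30:u+50:2])
# undisturbed cup carrier / dish?
for nm,(u0,v0,u1,v1) in {"cup":(325,160,365,225)}.items(): print(nm,np.median(df[v0:v1,u0:u1]),df[v0:v1,u0:u1].mean())
E
```

```text
59.8412853041866 [483.6 294.2 168. ] [-0.  -0.3  0.3]
[483.6 294.2 338.1] 35.4
top [188.4 252.1]
seat [190.7 279.9]
tray [194.3 323.7]
210 254 158 [ 1  2  1  1  2  2  2  1  1  1  0  1 22 14 26 29 42 69 83 89 82  1  2  1
  2  1  1  0  1  1  1  1  1  1  1  1  1  1  1  1]
195 262 159 [  0   1   1   1   2   2   1   1   1   2   1   2  73  91  90  96  99 105
 117 116  39   1   1   1   1   2   1   1   1   1   1   1   1   1   1   1
   1   1   1   1]
185 268 159 [  1   1   2   2   0   1   2   1   0   1   1   1  69  93  93  90 100 102
  59  65  30  65  80  71  55  31   5   1   1   0   0   1   1   1   0   1
   1   1   1   1]
140 292 161 [  1   1   1   5  63  78  70  55  35  11   1   0   2   2   1   1   0   2
  37 119 120  65  58  57 134   1   1   0   1   1   1   1   1   2   2   1
   1   1   1   0]
120 302 162 [ 61   8   9   1   1   1   0   1   2   1   1   1   0   1   1   1   1   1
  15 105 111 112 109 113  62   1   1   1   0   1   0   2   0   1   2   1
   1   0   1   1]
100 312 163 [  5   1   1   1   1   1   8  91 114 115 116 113 113 118 107 104 108 107
 103 106 110 110 111 109  23   1   2   0   2   1   0   1   1   1   2   1
   1   1   1   1]
78 323 164 [  1   1  99 106 107 106 112 132 126 111 114 111 116 110 116 132 111  57
  88 108 110 112 111 111 113  94   1   3   0   1   0   1   1   1   1   0
   1   1   0   1]
cup 1.0 1.0334615384615384
```

The carrier hangs upright over the dish at the predicted pixels (block in columns 183–198), and the cup carrier is unchanged. Handing in.

```bash
python3 -c "
from rig import manip
print(manip.sign_off())"
```

```text
the job is handed in; nothing more can be done
None
```

I hooked the tray carrier over the rail above the foil pot, slid it left along the rail, released it over the petri dish and handed in at about 35.5 s. It slipped out of the first grip, stayed on the rail and was regripped deeper; the last image data showed it hanging upright over the dish with the cup carrier unmoved, but sign-off gave no pass or fail.

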